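# Load a round sample plate and slide the tray home in the instrument

### The arm

A 6-joint arm with a two-finger parallel gripper is mounted at the origin on the work surface. World frame = base frame: x ahead of the robot, y to its left, z up, the work surface at z = 0. Lengths are in m, angles in degrees, forces in N, time in s.
With the tool pointing down it reaches from about 0.375 to 0.9 m from the base axis. Payload 3.1 kg.
Tool frame: the origin (TCP) lies midway between the tips of the shut fingers; the grasp point (between the pads) lies 19 mm behind it; z points along the fingers, y is the direction in which the jaws open and shut (so a half turn about z gives the same grasp; the last joint's range is limited). The gripper opens to 85 mm and grips with 20 to 120 N. Pads are 22 mm wide; open, the fingers measure 114 mm over their backs; the gripper's body (76 mm by 85 mm) begins 54 mm behind the grasp point. The pads swing forward as they close: fully open they stand 13 mm farther back than shut.
Start: joints at [54.402, 30.224, 82.088, -0, 67.689, -10.227], TCP at [0.268, 0.565, 0.231] pointing down, gripper open.
Joint ranges: [-176.69, 176.69], [-43.24, 126.21], [12.49, 139.97], [-82, 262], [0, 151.66], [-163.58, 163.58]. Speed limits (degrees/s): [159.86, 159.86, 180, 180, 180, 180].

### API

Orientations are given as a 3x3 rotation matrix whose columns are the frame's x, y, z axes.
In Python, from station import * gives the robot as it stands. The module is installed in compiled form; this text tells all that it offers.
- The arm moves only by the tool send_rows, never from a script. Its arguments are lists of equal length, an entry for each row: "xyz": the shift along the tool's x, y, z in cm, a list of three; "dr": the turn, a rotation vector about the tool's x, y, z in rad, a list of three; "grip": the closure in counts, from 0 (fully open) to 255 (shut). A call has exactly 5 rows; each row is the pose to reach, as a shift and turn from the pose commanded when the call began, along the tool's axes at that moment; what a row does not reach only later rows make up. A row lasts 1/8 s, in which the tool goes at most 62.5 mm and 10.7 degrees, less where a joint would pass 70% of its speed; a pose out of reach is approached as far as the arm can. A call with a gripper value outside its range is refused whole. The fingers move at their own pace and stop on an object; "squeeze" is the grip in N (left out, the last holds). Time passes only in rows, so rows that repeat a pose let the fingers close, or fill a call up. It gives the time, the measured TCP pose, the force and the opening at its end, in the units of the state.
- get_obs(): the state, without advancing time (a new reading comes with each control period).
- snapshot(name): name is "scene" or "top"; returns a dict with "pixels" (420x560x3 uint8, red, green, blue), "fov_y" (degrees; the focal length in pixels is half the picture's height over the tangent of half this angle, whatever the lens; pixels are square), "cx", "cy" (the principal point, pixels), "k1" (the pictures are not rectified: a ray, as slopes to the right and down, at radius r is drawn at 1 + k1 r^2 times it, then the intrinsics apply), "world_from_camera" (4x4, takes a point from camera to world coordinates). Camera axes: x right, y down, z forward; pixel columns grow to the right and rows downward; lengths in m; the calibration is good to about 2 mm. A picture is of the moment at which its call begins. There is no depth.
- job_done(): hands the job in, once; it reports no verdict.
The state is a dict: "time_s": time; "joint_positions": joint angles; "joint_vel": joint speeds; "effort": joint torques, N m; "ee_pos": TCP position; "orientation": TCP orientation; "ft_force": force on the tool from outside, world axes, zero at the start; "moment": the same for the moment, N m; "width": finger opening in m.
Only numpy, scipy, OpenCV 4.12 (cv2) and the standard library are available. Lean on these libraries where they do the work, as an engineer would, in place of code of your own. Each camera call takes 0.05 s, during which the arm holds its last target. There are 200 camera calls.

### The job

Set the small round sample plate flat into the round recess of the sample tray, then slide the tray, handle last, into the bay under the instrument until it is fully home against the end of the bay, and let go. The guides inside the bay are out of sight and not centred on the opening, so feel for them along their sides and ease the tray in gently, never forcing it; leave the other two plates where they are.

Things in the scene. Friction and masses are not known exactly. Their poses are not given: they have to be found in the camera images.
- round_plate: The small round steel sample plate: disc 60 mm in diameter and 8 mm thick, about 0.09 kg, with a round steel stud 16 mm in diameter standing on its centre, from 7 mm to 34 mm above the underside. Origin: centre of the underside, z up along the stud. It is the only one of the three plates that fits the recess. The three plates stand in a row at the right of the table as the robot sees it, in any order.
- square_plate: A bystander, to be left alone: square steel plate 60 x 60 x 8 mm with a round steel stud 16 mm in diameter standing on its centre, from 7 mm to 34 mm above the underside. Origin: centre of the underside, z up along the stud.
- large_round_plate: A bystander, to be left alone: round steel plate 76 mm in diameter, 8 mm thick, too large for the recess, with a round steel stud 16 mm in diameter standing on its centre, from 7 mm to 34 mm above the underside. Origin: centre of the underside, z up along the stud.
- tray: Flat aluminium sample tray, loose on the table, about 0.35 kg (0.25 to 0.5): a slab 100 mm wide (its y) and 14 mm thick, from x = -106 mm (handle end) to x = +75 mm (the end that goes in first). Origin on its underside, on the middle line; +x is the way it goes in, z up. It can be dragged along the table by its handle.
- tray_handle (a point): Grip point of the tray's handle, 100 mm behind the tray's origin (-x), 40 mm above the table. The handle is an upright bar 12 mm thick along the tray's x and 60 mm wide along its y, its top 56 mm above the table; the slab around its foot is 14 mm high. Axes as the tray's.
- tray_recess (a point): Centre of the floor of the tray's round recess, 5 mm ahead (+x) of the tray's origin and 8 mm above its underside. The recess is 64 mm in diameter and 6 mm deep, its floor solid. Axes as the tray's.
- instrument: The measuring instrument, fixed: a white base 240 mm long (its x), 220 mm wide (its y) and 66 mm high, with a round white head 156 mm wide set 158 mm behind the mouth's face, top 206 mm above the table. Origin on the table under the centre of the base; the mouth of the bay is in its -x face, which looks to the robot's right.
- bay_mouth (a point): Middle of the mouth of the bay, at table level in the plane of the instrument's front face. x points into the bay, y across it, z up. The opening is 144 mm wide and 52 mm high; the table is its floor. All is rigid: a push of 10 to 15 N is enough, and more than 45 N between tray and instrument counts as forced.
- bay_guides (a point): Point on the mouth's middle line, 35 mm behind the face, where two hidden upright guide walls 104 mm apart begin (noses rounded, 4 mm radius) and run on parallel to x to the bay's end. Their middle line lies up to 18 mm to either side of this point (along y), differs each time, and no reading gives it: find it by touch. A tray that misses is stopped by a nose here.
- bay_end (a point): Point on the mouth's middle line, at table level, at the end stop 130 mm behind the face. Fully home, the tray's leading end touches the stop: its origin is then 55 mm behind the face and its handle 45 mm in front of the face. Axes as the mouth's.
There are look-alikes about, which are no part of the job. What is shaped like the round_plate but brown is not meant. There is more than one size of the tray; the job needs the smaller.

How it is judged (in metres and radians):
On the way, in this order (a step that is already met when the one before it is completed fails the run):
1. the small round plate lies flat in the tray's recess (horizontal distance between round_plate and tray_recess below 0.004 m and z of round_plate in the frame of tray_recess between -0.003 and 0.0025 m and angle between round_plate's own z axis and vertical below 0.06 rad), for 0.2 s.
2. the tray is fully home in the bay with the plate still in its recess (all of step 1 and x of tray in the frame of bay_mouth between 0.051 and 0.06 m and y of tray in the frame of bay_mouth between -0.025 and 0.025 m and angle between the x axis of tray and the x axis of bay_mouth, either way round below 0.06 rad and angle between tray's own z axis and vertical below 0.04 rad), for 0.2 s.
At the end, for the whole second after the job is handed in: The tray is home: its origin 51 to 60 mm behind the plane of the mouth (nominal 55), within 25 mm of the mouth's middle line, in line within 0.06 rad and flat; the small round plate lies flat in its recess, within 4 mm of its centre, floor to plate within 3 mm; both are at rest and released (all of step 2 and linear speed of each of tray, round_plate below 0.01 m/s); the robot touches nothing.
It fails at once if the tray is forced: more than 45 N between tray and instrument (contact force between tray and instrument above 45 N).
It fails at once if the square plate is moved more than 20 mm (distance of square_plate from where it was at the start of the episode above 0.02 m).
It fails at once if the large round plate is moved more than 20 mm (distance of large_round_plate from where it was at the start of the episode above 0.02 m).
It also fails if it takes over 72 s, if anything falls off the work surface, if the arm or the gripper's body presses on something with over 40 N, if the wrist force passes 120 N, or if a joint passes its speed limit or range.

## Working session

There is one attempt and no reset: what is moved stays moved. The work goes in short steps, Python scripts to look and compute and a tool call to move; the robot and the scene stay as the last step left them, time stands still between calls to the robot, and variables do not carry over. Pictures are saved under pics/ and viewed, about 8 in all and at most 12, crops included, and the job is handed in when it is done.

Besides the shell and the picture viewer there is one more tool, called as name(argument=value, ...) on one line, values as JSON. send_rows: Moves the arm, as the interface text tells. Its arguments: {"type":"object","properties":{"xyz":{"type":"array"},"dr":{"type":"array"},"grip":{"type":"array"},"squeeze":{"type":"number"}},"required":["xyz","dr","grip"]}

```bash
mkdir -p pics; cat > h.py <<'E'
from station import *
import numpy as np, cv2
def pix2ray(s,u,v):
    f=s["pixels"].shape[0]/2/np.tan(np.radians(s["fov_y"])/2)
    a=np.array([(u-s["cx"])/f,(v-s["cy"])/f]); b=a.copy()
    for _ in range(30): b=a/(1+s["k1"]*(b@b))
    T=np.array(s["world_from_camera"]); d=T[:3,:3]@np.array([b[0],b[1],1]); return T[:3,3],d
def onz(s,u,v,z):
    o,d=pix2ray(s,u,v); return o+d*(z-o[2])/d[2]
def proj(s,p):
    f=s["pixels"].shape[0]/2/np.tan(np.radians(s["fov_y"])/2)
    T=np.array(s["world_from_camera"]); q=T[:3,:3].T@(np.array(p)-T[:3,3]); b=q[:2]/q[2]; b=b*(1+s["k1"]*(b@b))
    return b[0]*f+s["cx"],b[1]*f+s["cy"]
def save(s,n,box=None,k=1):
    im=s["pixels"][:,:,::-1]
    if box: im=im[box[1]:box[3],box[0]:box[2]]
    cv2.imwrite("pics/"+n+".png",cv2.resize(im,None,fx=k,fy=k,interpolation=cv2.INTER_CUBIC))
E
python3 - <<'E'
from h import *
import pickle
for n in("scene","top"):
    s=snapshot(n); save(s,n+"0"); pickle.dump(s,open(n+"0.pkl","wb"))
    print(n,s["fov_y"],s["cx"],s["cy"],s["k1"],np.round(s["world_from_camera"],3).tolist())
o=get_obs(); print(o)
E
```

```text
scene 56.0823500324465 278.51773681439636 208.38566701504536 -0.043476742501384204 [[-0.507, 0.709, -0.49, 0.919], [0.862, 0.405, -0.305, 0.243], [-0.017, -0.577, -0.817, 0.938], [0.0, 0.0, 0.0, 1.0]]
top 47.1395026007963 277.5699936175976 204.1470997719923 0.018024199202048678 [[0.086, -0.969, 0.23, 0.159], [-0.996, -0.083, 0.02, -0.076], [-0.0, -0.231, -0.973, 1.164], [0.0, 0.0, 0.0, 1.0]]
{'time_s': 0.1, 'joint_positions': array([ 5.44023987e+01,  3.02729627e+01,  8.21483087e+01, -2.60038032e-04,
        6.76892076e+01, -1.02262314e+01]), 'joint_vel': array([-0.04128594, -0.10960029, -0.13563863, -0.05896242,  0.05681504,
       -0.01379259]), 'effort': array([-2.10731018e-04, -4.43305635e+01, -1.78584641e+01, -2.80493432e-04,
        3.87579203e-03,  5.19702127e-06]), 'ee_pos': array([0.26739149, 0.56421189, 0.23044281]), 'orientation': array([[-9.03550065e-01,  4.28481070e-01, -1.11898154e-03],
       [ 4.28482398e-01,  9.03548764e-01, -1.57032838e-03],
       [ 3.38198397e-04, -1.89833421e-03, -9.99998141e-01]]), 'ft_force': array([-0.20118388, -0.33924578,  0.28002478]), 'moment': array([-0.02391328, -0.06125453,  0.00743367]), 'width': 0.08527194350783572}
```

View pics/top0.png

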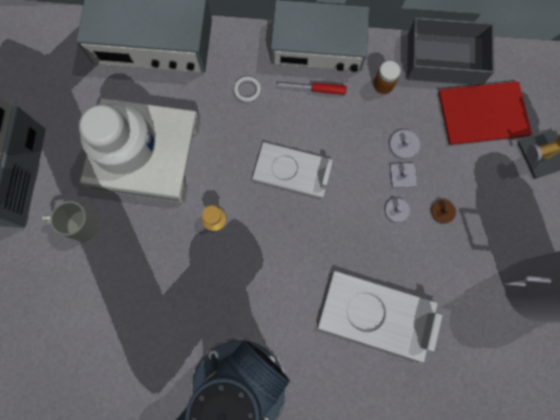

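View pics/scene0.png

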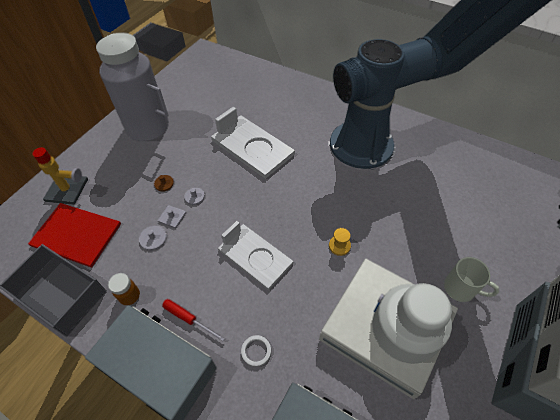

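Top view: three grey plates stand at (404,144), (403,174) and (398,208). There is a brown look-alike at (443,211), and trays at (292,169) and (378,315). The instrument is at (138,150) with its mouth facing right (image +u). I'll measure sizes next and make one enlarged crop.

```bash
python3 - <<'E'
from h import *
import pickle
for n in("top","scene"):
    s=pickle.load(open(n+"0.pkl","rb")); g=cv2.cvtColor(s["pixels"],cv2.COLOR_RGB2GRAY)
    hsv=cv2.cvtColor(s["pixels"],cv2.COLOR_RGB2HSV)
    print(n,"table",np.median(g))
    m=((g>135)&(hsv[:,:,1]<60)).astype(np.uint8)
    cs,_=cv2.findContours(m,cv2.RETR_EXTERNAL,cv2.CHAIN_APPROX_NONE)
    for c in cs:
        if cv2.contourArea(c)<120: continue
        h=cv2.convexHull(c)
        z=.014 if cv2.contourArea(c)>1200 else .008
        w=np.array([onz(s,*p[0].astype(float),z)[:2] for p in h],np.float32)*1000
        r=cv2.minAreaRect(w); 
        (ex,ey),er=cv2.minEnclosingCircle(w)
        print(cv2.boundingRect(c),int(cv2.contourArea(c)),"rect c",np.round(r[0],1),"size",np.round(r[1],1),"ang",round(r[2],1),"circ d",round(2*er,1))
s=pickle.load(open("top0.pkl","rb")); save(s,"crop1",(230,120,470,300),3.3)
E
```

```text
top table 107.0
(428, 314, 14, 37) 213 rect c [ 161.1 -440.9] size [15.4 85.6] ang 77.4 circ d 85.7
(319, 272, 108, 90) 5593 rect c [ 186.4 -307.1] size [249.5 138. ] ang 77.6 circ d 280.9
(392, 165, 23, 21) 176 rect c [ 533.9 -360.2] size [51.9 54.5] ang 9.5 circ d 69.2
(253, 143, 72, 54) 2330 rect c [523.9 -81.7] size [180.9  99.8] ang 80.1 circ d 201.6
(84, 106, 112, 91) 5122 rect c [550.6 316.2] size [262.2 229.5] ang 86.9 circ d 309.3
(80, 106, 42, 40) 1270 rect c [598.2 415. ] size [106.2 105.4] ang 5.1 circ d 112.1
(235, 77, 26, 24) 460 rect c [735.7  53.1] size [65.4 65.6] ang 5.0 circ d 68.9
(381, 61, 19, 19) 256 rect c [ 820.4 -316.3] size [52.5 47.4] ang 2.2 circ d 53.2
scene table 93.0
(241, 335, 30, 31) 674 rect c [732.4  53. ] size [67.7 68.4] ang 57.7 circ d 69.7
(108, 273, 21, 19) 276 rect c [ 768.4 -347.8] size [50.7 53. ] ang 30.3 circ d 53.5
(322, 258, 129, 103) 5614 rect c [498.1 290.3] size [240.4 253.4] ang 86.9 circ d 323.8
(139, 226, 27, 23) 421 rect c [ 618.2 -360.3] size [70.4 71.9] ang 63.1 circ d 74.3
(226, 224, 67, 64) 1970 rect c [523.1 -82.3] size [181.6 100.9] ang 80.0 circ d 204.5
(158, 205, 27, 22) 179 rect c [ 534.9 -360.3] size [57.9 57.9] ang 7.7 circ d 77.9
(220, 115, 75, 60) 2024 rect c [ 180.7 -311. ] size [252.5 139.4] ang 77.6 circ d 283.9
(96, 33, 40, 22) 607 rect c [  -36.8 -1139.7] size [157.4 163.5] ang 27.1 circ d 167.7
(520, 0, 40, 35) 718 rect c [-1181.    379.7] size [327.2 163.2] ang 6.7 circ d 352.8
```

View pics/crop1.png

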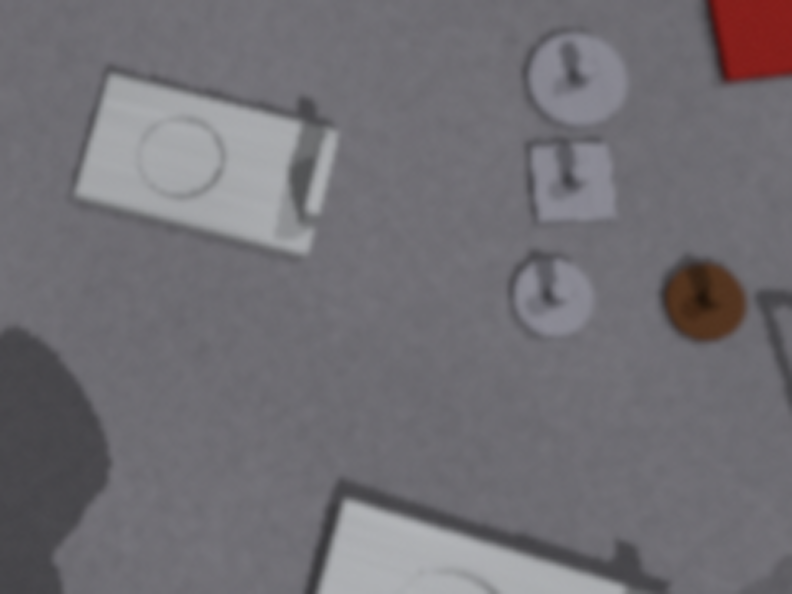

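Candidates: the round plate is grey at (398,208), because (404,144) is the larger disc, (403,174) is square and (443,211) is brown. The tray is the one at (292,169): it measures 181x100 mm, against 250x138 mm for the one at (378,315). Next I'll measure the plate and the instrument precisely.

```bash
python3 - <<'E'
from h import *
import pickle
ims=[]
for n,win in(("top",(375,185,425,235)),("scene",(178,180,212,212))):
    s=pickle.load(open(n+"0.pkl","rb")); g=cv2.cvtColor(s["pixels"],cv2.COLOR_RGB2GRAY)
    x0,y0,x1,y1=win; gg=g[y0:y1,x0:x1]; 
    t,m=cv2.threshold(gg,0,255,cv2.THRESH_OTSU)
    m=cv2.morphologyEx(m,cv2.MORPH_CLOSE,np.ones((5,5)))
    c=max(cv2.findContours(m,cv2.RETR_EXTERNAL,cv2.CHAIN_APPROX_NONE)[0],key=cv2.contourArea)
    h=cv2.convexHull(c)[:,0].astype(float)+[x0,y0]
    w=np.array([onz(s,*p,.008)[:2] for p in h],np.float32)*1000
    print(n,t,"plate ell",cv2.fitEllipse(w),"circ",cv2.minEnclosingCircle(w))
# instrument approx lines
s=pickle.load(open("top0.pkl","rb")); a=s["pixels"][95:215,70:210]
s2=pickle.load(open("scene0.pkl","rb")); b=s2["pixels"][250:400,310:460]
A=cv2.resize(a,None,fx=3,fy=3,interpolation=cv2.INTER_CUBIC);B=cv2.resize(b,(360,360),interpolation=cv2.INTER_CUBIC)
cv2.imwrite("pics/inst.png",np.hstack([A,B])[:,:,::-1])
E
```

```text
top 121.0 plate ell ((443.8780517578125, -348.0242614746094), (56.494544982910156, 57.4347038269043), 3.198538303375244) circ ((443.87689208984375, -348.054443359375), 28.958593368530273)Traceback (most recent call last):
  File "<stdin>", line 12, in <module>
cv2.error: OpenCV(4.12.0) /io/opencv/modules/imgproc/src/shapedescr.cpp:361: error: (-201:Incorrect size of input array) There should be at least 5 points to fit the ellipse in function 'fitEllipseNoDirect'
```

```bash
python3 - <<'E'
from h import *
import pickle
s=pickle.load(open("scene0.pkl","rb")); g=cv2.cvtColor(s["pixels"],cv2.COLOR_RGB2GRAY)
print(np.round(proj(s,[.4439,-.348,.008])), g[184:210:2,182:208:2])
t=pickle.load(open("top0.pkl","rb")); a=t["pixels"][95:215,70:210]
b=s["pixels"][250:400,310:460]
A=cv2.resize(a,None,fx=3,fy=3,interpolation=cv2.INTER_CUBIC);B=cv2.resize(b,(360,360),interpolation=cv2.INTER_CUBIC)
cv2.imwrite("pics/inst.png",np.hstack([A,B])[:,:,::-1])
E
```

```text
[194. 195.] [[120 123 117 121 120 119 122 122 120 119 117 122 129]
 [118 117 118 120 119 119 114 119 116 113 119 124 114]
 [122 120 122 117 127 153 155 151 151 134 118 118 119]
 [122 117 121 143 147 147 149 144 145 147 136 117 121]
 [115 115 143 142 110  71  56 143 148 148 149  94 118]
 [119 126 145 139 155  64  65  85 128 124 146 125 126]
 [118 135 143 140 152  63  67  56 131 123 152  76 124]
 [121 104 147 143  98  93  89 149 151 150 152  85 125]
 [118  83 139 154  87  91  84 152 149 162  53 125 124]
 [115  90  65 126  89  92 148 163  99  56 100 121 119]
 [123 122  76  71  70  65  62  60  52 124 120 120 112]
 [118 120 123 129  77  82  81  76 124 125 120 117 120]
 [115 120 121 124 124 122 125 124 121 117 113 116 117]]
```

View pics/inst.png

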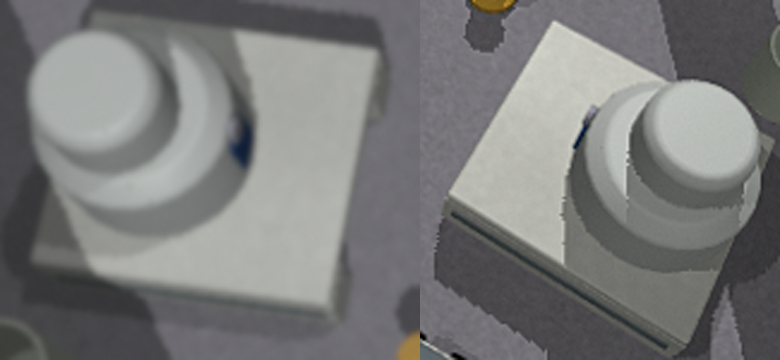

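```bash
python3 - <<'E'
from h import *
import pickle
from scipy.optimize import least_squares
S=pickle.load(open("scene0.pkl","rb"));T=pickle.load(open("top0.pkl","rb"))
C={}
def line(s,P,Q,off=4,t=(.12,.88)):
    # subpixel edge: steepest gradient along normals from P to Q
    g=cv2.GaussianBlur(cv2.cvtColor(s["pixels"],cv2.COLOR_RGB2GRAY),(0,0),.7).astype(np.float32)
    P,Q=np.array(P,float),np.array(Q,float); d=(Q-P)/np.linalg.norm(Q-P); n=np.array([-d[1],d[0]]); k=np.arange(-off,off+.01,.25)
    pts=[]
    for a in np.linspace(*t,40):
        q=P+(Q-P)*a; xy=(q+k[:,None]*n).astype(np.float32)
        v=cv2.remap(g,xy[None,:,0].copy(),xy[None,:,1].copy(),cv2.INTER_LINEAR)[0]
        i=np.argmax(abs(np.gradient(v))); pts.append(onz(s,*(q+k[i]*n),Z)[:2])
    pts=np.array(pts,np.float32); vx,vy,x,y=cv2.fitLine(pts,cv2.DIST_HUBER,0,.001,.001).ravel()
    r=np.abs((pts-[x,y])@[-vy,vx]); return np.array([x,y]),np.array([vx,vy]),np.median(r)
def inter(a,b): 
    k=np.linalg.solve(np.c_[a[1],-b[1]],b[0]-a[0]); return a[0]+k[0]*a[1]
Z=.066
for nm,s,fr,sd,sd2 in(("top",T,((196,111),(180.3,198.3)),((180.3,198.3),(81,182.3)),((196,111),(150,104.5))),("scene",S,((366.3,259.2),(322.5,331.3)),((322.5,331.3),(420.4,393.8)),((366.3,259.2),(395,276)))):
    f=line(s,*fr);a=line(s,*sd);b=line(s,*sd2)
    A,B=inter(f,a),inter(f,b)
    ang=lambda l:np.degrees(np.arctan2(l[1][1],l[1][0]))%180
    print(nm,"corners",A*1000,B*1000,"len",np.linalg.norm(A-B)*1000,"mid",(A+B)*500,"ang front,sides",ang(f),ang(a),ang(b),"res",f[2]*1e3,a[2]*1e3,b[2]*1e3)
# tray corners refined
Z=.014
for nm,s in(("top",T),("scene",S)):
    c=np.array([523.5,-82])/1000;th=np.radians(80.05);u=np.array([np.cos(th),np.sin(th)]);v=np.array([-u[1],u[0]])
    K=[proj(s,[*(c+i*.0905*u+j*.05*v),Z]) for i,j in((1,1),(1,-1),(-1,-1),(-1,1))]
    L=[line(s,K[i],K[(i+1)%4],3) for i in range(4)]
    P=[inter(L[i-1],L[i]) for i in range(4)]
    print(nm,np.round(np.array(P)*1000,1).tolist(),"c",np.mean(P,0)*1000,"ang",[round(np.degrees(np.arctan2(l[1][1],l[1][0]))%180,2) for l in L],[l[2]*1e3 for l in L])
# small plate in scene
g=cv2.cvtColor(S["pixels"],cv2.COLOR_RGB2GRAY); Z=.008
m=np.zeros_like(g); m[182:212,180:210]=(g[182:212,180:210]>131)*255
c=max(cv2.findContours(m,0,1)[0],key=cv2.contourArea)
w=np.array([onz(S,*p,Z)[:2] for p in cv2.convexHull(c)[:,0].astype(float)],np.float32)*1000
print("plate scene",cv2.minEnclosingCircle(w))
E
```

```text
top corners [416.63083 179.16905] [636.02374 167.83194] len 219.68564 mid [526.32733 173.5005 ] ang front,sides 177.04187 86.66963 86.48644 res 0.5715537 0.5248265 0.62026954
scene corners [629.5372  168.86142] [418.63577 180.73495] len 211.23535 mid [524.0865  174.79819] ang front,sides 176.77771 81.689445 86.99833 res 0.5061904 2.0128129 0.27663663
top [[490.20001220703125, 16.399999618530273], [590.0999755859375, -1.399999976158142], [557.7000122070312, -179.89999389648438], [458.3999938964844, -162.5]] c [524.09393 -81.84062] ang [np.float32(169.87), np.float32(79.72), np.float32(170.05), np.float32(79.89)] [np.float32(0.49568987), np.float32(0.5190254), np.float32(0.61976975), np.float32(0.69983196)]
scene [[490.0, 16.5], [588.2000122070312, -1.5], [556.4000244140625, -188.89999389648438], [457.0, -171.8000030517578]] c [522.88696 -86.44301] ang [np.float32(169.61), np.float32(80.38), np.float32(170.26), np.float32(80.05)] [np.float32(0.3108119), np.float32(0.2460095), np.float32(0.0005618675), np.float32(0.006863043)]
plate scene ((442.592041015625, -349.1467590332031), 29.38115119934082)
```

```bash
cat >> h.py <<'E'
from scipy.spatial.transform import Rotation as Ro
def go(targets,yaw=None):
    "targets: world xyz (m), yaw: deg of tool y axis in world; prints shifts in cm / rad from the present pose"
    o=get_obs(); R=o["orientation"]
    for t in targets:
        dr=np.zeros(3)
        if yaw is not None:
            a=np.radians(yaw); Rt=np.array([[-np.sin(a)*-1*-1,np.cos(a),0],[np.cos(a),np.sin(a),0],[0,0,-1.]])
            dr=Ro.from_matrix(R.T@Rt).as_rotvec()
        print("->",t,"xyz cm",np.round(R.T@(np.array(t)-o["ee_pos"])*100,2).tolist(),"dr",np.round(dr,3).tolist())
    print("t",round(o["time_s"],2),"pos",np.round(o["ee_pos"],4),"F",np.round(o["ft_force"],1),"w",round(o["width"],4))
E
python3 - <<'E'
from h import *
go([[.39,.28,.25],[.47,.0,.25],[.443,-.348,.15]],80)
E
```

```text
-> [0.39, 0.28, 0.25] xyz cm [-23.26, -20.43, -1.92] dr [-0.002, -0.001, -0.268]
-> [0.47, 0.0, 0.25] xyz cm [-42.48, -42.3, -1.89] dr [-0.002, -0.001, -0.268]
-> [0.443, -0.348, 0.15] xyz cm [-54.96, -74.88, 8.17] dr [-0.002, -0.001, -0.268]
t 0.1 pos [0.2674 0.5642 0.2304] F [-0.2 -0.3  0.3] w 0.0853
```

send_rows(xyz=[[-4.5, -4, -0.5], [-9, -8, -1], [-13.5, -12, -1.5], [-18, -16, -1.9], [-22, -20, -1.9]], dr=[[0, 0, -0.06], [0, 0, -0.12], [0, 0, -0.18], [0, 0, -0.24], [-0.002, -0.001, -0.268]], grip=[0, 0, 0, 0, 0], squeeze=40)

```text
time_s: 0.72
ee_pos: [0.3816, 0.288, 0.2505]
orientation: [[-0.985, 0.173, 0.002], [0.173, 0.985, 0.002], [-0.002, 0.002, -1.0]]
ft_force: [0.9, 0.1, 0.5]
width: 0.0854
```

```bash
python3 - <<'E'
from h import *
go([[.39,.28,.25],[.47,.0,.25],[.443,-.348,.15]],80)
E
```

```text
-> [0.39, 0.28, 0.25] xyz cm [-0.96, -0.64, 0.05] dr [0.002, 0.002, 0.001]
-> [0.47, 0.0, 0.25] xyz cm [-13.68, -26.84, 0.02] dr [0.002, 0.002, 0.001]
-> [0.443, -0.348, 0.15] xyz cm [-17.01, -61.61, 9.95] dr [0.002, 0.002, 0.001]
t 0.72 pos [0.3816 0.288  0.2505] F [0.9 0.1 0.5] w 0.0854
```

send_rows(xyz=[[-2.8, -5.4, 0], [-5.5, -10.8, 0], [-8.2, -16.2, 0], [-11, -21.6, 0], [-13.7, -26.8, 0]], dr=[[0, 0, 0], [0, 0, 0], [0, 0, 0], [0, 0, 0], [0, 0, 0]], grip=[0, 0, 0, 0, 0])

```text
time_s: 1.35
ee_pos: [0.4693, 0.0, 0.2499]
orientation: [[-0.985, 0.174, 0.001], [0.174, 0.985, 0.002], [-0.001, 0.002, -1.0]]
ft_force: [0.2, 0.1, -0.5]
width: 0.0854
```

send_rows(xyz=[[-0.6, -6, 1], [-1.2, -12, 2], [-1.8, -18, 3], [-2.4, -24, 4], [-3, -30, 5]], dr=[[0, 0, 0], [0, 0, 0], [0, 0, 0], [0, 0, 0], [0, 0, 0]], grip=[60, 60, 60, 60, 60])

```text
time_s: 1.98
ee_pos: [0.446, -0.3004, 0.1989]
orientation: [[-0.985, 0.174, 0.001], [0.174, 0.985, 0.002], [-0.001, 0.002, -1.0]]
ft_force: [1.1, -0.1, -0.1]
width: 0.0653
```

```bash
python3 - <<'E'
from h import *
go([[.443,-.348,.10],[.443,-.348,.012]],80)
E
```

```text
-> [0.443, -0.348, 0.1] xyz cm [-0.52, -4.76, 9.88] dr [0.002, 0.001, -0.001]
-> [0.443, -0.348, 0.012] xyz cm [-0.51, -4.78, 18.68] dr [0.002, 0.001, -0.001]
t 1.98 pos [ 0.446  -0.3004  0.1989] F [ 1.1 -0.1 -0.1] w 0.0653
```

send_rows(xyz=[[-0.3, -2.4, 3], [-0.5, -4.8, 6], [-0.5, -4.8, 10], [-0.5, -4.8, 14], [-0.5, -4.8, 14]], dr=[[0.002, 0.001, 0], [0.002, 0.001, 0], [0.002, 0.001, 0], [0.002, 0.001, 0], [0.002, 0.001, 0]], grip=[60, 60, 60, 60, 60])

```text
time_s: 2.6
ee_pos: [0.4414, -0.3445, 0.0564]
orientation: [[-0.985, 0.174, -0.005], [0.174, 0.985, 0.006], [0.006, 0.005, -1.0]]
ft_force: [-0.1, 0.2, 0.6]
width: 0.0654
```

```bash
python3 - <<'E'
from h import *
go([[.4433,-.3486,.012]],80)
s=snapshot("scene"); save(s,"pre",(140,140,260,230),6)
E
```

```text
-> [0.4433, -0.3486, 0.012] xyz cm [-0.28, -0.39, 4.44] dr [0.005, -0.006, -0.001]
t 2.6 pos [ 0.4414 -0.3445  0.0564] F [-0.1  0.2  0.6] w 0.0654
```

View pics/pre.png

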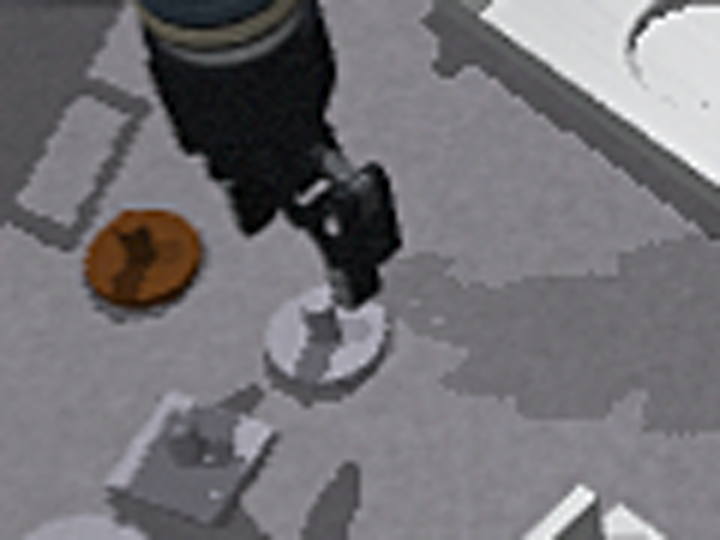

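The small grey round plate is at crop (325,345), with the right finger beside its stud. It is clear of the square plate at (190,450) and the brown one at (140,255). I'll descend.

send_rows(xyz=[[-0.2, -0.3, 1.5], [-0.3, -0.4, 3], [-0.3, -0.4, 4.4], [-0.3, -0.4, 4.4], [-0.3, -0.4, 4.4]], dr=[[0, 0, 0], [0, 0, 0], [0, 0, 0], [0, 0, 0], [0, 0, 0]], grip=[60, 60, 60, 60, 60])

```text
time_s: 3.28
ee_pos: [0.4457, -0.3509, 0.0154]
orientation: [[-0.985, 0.174, 0.0], [0.174, 0.985, -0.0], [-0.0, -0.0, -1.0]]
ft_force: [0.4, -0.3, -0.3]
width: 0.0648
```

```bash
python3 - <<'E'
from h import *
go([[.4433,-.3486,.012]],80)
E
```

```text
-> [0.4433, -0.3486, 0.012] xyz cm [0.27, 0.19, 0.34] dr [-0.0, 0.0, -0.0]
t 3.27 pos [ 0.4457 -0.3509  0.0154] F [ 0.4 -0.3 -0.3] w 0.0648
```

send_rows(xyz=[[0.25, 0.2, 0.3], [0.25, 0.2, 0.3], [0.25, 0.2, 0.3], [0.25, 0.2, 0.3], [0.25, 0.2, 0.3]], dr=[[0, 0, 0], [0, 0, 0], [0, 0, 0], [0, 0, 0], [0, 0, 0]], grip=[60, 60, 120, 180, 255])

```text
time_s: 3.9
ee_pos: [0.4436, -0.3486, 0.0126]
orientation: [[-0.985, 0.174, 0.0], [0.174, 0.985, -0.0], [-0.0, -0.0, -1.0]]
ft_force: [-0.8, 0.3, 1.3]
width: 0.0146
```

send_rows(xyz=[[0, 0, 0], [0, 0, 0], [0, 0, 0], [0, 0, 0], [0, 0, 0]], dr=[[0, 0, 0], [0, 0, 0], [0, 0, 0], [0, 0, 0], [0, 0, 0]], grip=[255, 255, 255, 255, 255])

```text
time_s: 4.53
ee_pos: [0.4436, -0.3486, 0.0126]
orientation: [[-0.985, 0.174, 0.0], [0.174, 0.985, -0.0], [-0.0, -0.0, -1.0]]
ft_force: [0.1, 1.5, 5.2]
width: 0.0141
```

```bash
python3 - <<'E'
from h import *
go([[.46,-.30,.10],[.5275,-.0615,.10]],80)
E
```

```text
-> [0.46, -0.3, 0.1] xyz cm [-0.77, 5.07, -8.74] dr [-0.0, 0.0, -0.0]
-> [0.5275, -0.0615, 0.1] xyz cm [-3.27, 29.73, -8.74] dr [-0.0, 0.0, -0.0]
t 4.53 pos [ 0.4436 -0.3486  0.0126] F [0.1 1.5 5.2] w 0.0141
```

send_rows(xyz=[[0, 0, -1], [0, 0, -3], [0, 0, -6], [0, 0, -9], [0, 0, -9]], dr=[[0, 0, 0], [0, 0, 0], [0, 0, 0], [0, 0, 0], [0, 0, 0]], grip=[255, 255, 255, 255, 255])

```text
time_s: 5.15
ee_pos: [0.4447, -0.3499, 0.1046]
orientation: [[-0.985, 0.174, 0.004], [0.174, 0.985, -0.004], [-0.004, -0.004, -1.0]]
ft_force: [-0.5, -1.3, -0.6]
width: 0.0144
```

send_rows(xyz=[[-0.6, 6, 0], [-1.2, 12, 0], [-1.9, 18, 0], [-2.6, 24, 0], [-3.3, 29.7, 0]], dr=[[0, 0, 0], [0, 0, 0], [0, 0, 0], [0, 0, 0], [0, 0, 0]], grip=[255, 255, 255, 255, 255])

```text
time_s: 5.78
ee_pos: [0.5272, -0.0597, 0.1011]
orientation: [[-0.985, 0.174, -0.002], [0.174, 0.985, 0.0], [0.002, 0.0, -1.0]]
ft_force: [1.0, -0.5, -0.8]
width: 0.0146
```

send_rows(xyz=[[0, 0, 2], [0, 0, 4], [0, 0, 4], [0, 0, 4], [0, 0, 4]], dr=[[0, 0, 0], [0, 0, 0], [0, 0, 0], [0, 0, 0], [0, 0, 0]], grip=[255, 255, 255, 255, 255])

```text
time_s: 6.4
ee_pos: [0.528, -0.0622, 0.0629]
orientation: [[-0.985, 0.174, 0.001], [0.174, 0.985, -0.001], [-0.001, -0.0, -1.0]]
ft_force: [-0.5, -0.2, -0.4]
width: 0.0146
```

```bash
python3 - <<'E'
from h import *
go([[.5275,-.0615,.05]],80)
import pickle
s=snapshot("scene"); t=snapshot("top"); pickle.dump((s,t),open("held.pkl","wb"))
print(proj(s,[.5275,-.0615,.045]),proj(t,[.5275,-.0615,.045]))
a=cv2.resize(s["pixels"][190:300,210:310],(400,440),interpolation=cv2.INTER_CUBIC)
b=cv2.resize(t["pixels"][120:230,240:340],(400,440),interpolation=cv2.INTER_CUBIC)
cv2.imwrite("pics/held.png",np.hstack([a,b])[:,:,::-1])
E
```

```text
-> [0.5275, -0.0615, 0.05] xyz cm [0.07, 0.06, 1.29] dr [-0.0, 0.001, -0.001]
t 6.4 pos [ 0.528  -0.0622  0.0629] F [-0.5 -0.2 -0.4] w 0.0146
(np.float64(259.69417303989854), np.float64(252.8064578455183)) (np.float64(284.78747976269915), np.float64(163.23119314946283))
```

View pics/held.png

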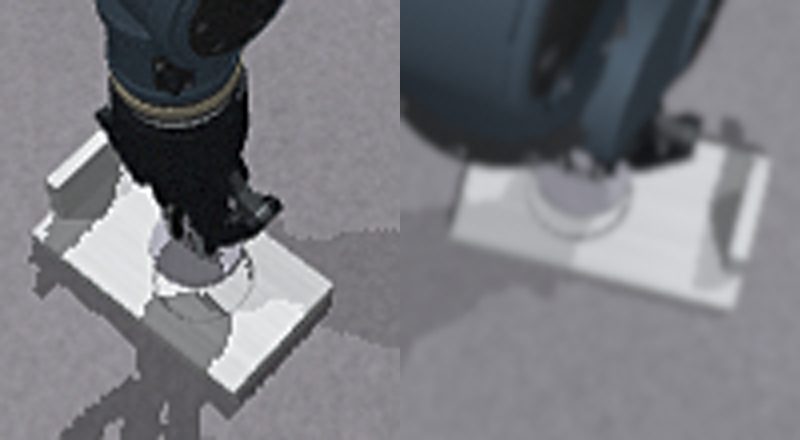

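The plate is held and hanging level over the recess: crop left (200,265), right (583,195). I'll lower it in stages.

send_rows(xyz=[[0.07, 0.06, 1.5], [0.07, 0.06, 3], [0.07, 0.06, 3.3], [0.07, 0.06, 3.3], [0.07, 0.06, 3.3]], dr=[[0, 0, 0], [0, 0, 0], [0, 0, 0], [0, 0, 0], [0, 0, 0]], grip=[255, 255, 255, 255, 255])

```text
time_s: 7.12
ee_pos: [0.5274, -0.0612, 0.0294]
orientation: [[-0.985, 0.174, 0.001], [0.174, 0.985, -0.0], [-0.001, -0.0, -1.0]]
ft_force: [0.0, -0.2, -0.1]
width: 0.0144
```

```bash
python3 - <<'E'
from h import *
go([[.5275,-.0615,.0212]],80)
s=snapshot("scene"); 
im=s["pixels"].copy()
o=get_obs(); p=o["ee_pos"]; p=np.array([p[0],p[1],p[2]-.0126])
for c,r,z,col in((p[:2],.030,p[2]+.008,(255,0,0)),((.5275,-.0615),.032,.014,(0,160,0))):
    K=6; 
    if z==.014: big=cv2.resize(im,None,fx=1,fy=1)
    for a in np.linspace(0,2*np.pi,60):
        u,v=proj(s,[c[0]+r*np.cos(a),c[1]+r*np.sin(a),z])
        if 0: pass
        globals().setdefault("pts",[]).append((u,v,col))
big=cv2.resize(im[225:300,220:305],None,fx=7,fy=7,interpolation=cv2.INTER_CUBIC)
for u,v,col in pts: cv2.circle(big,(int((u-220+.5)*7),int((v-225+.5)*7)),1,col,-1)
cv2.imwrite("pics/ov.png",big[:,:,::-1])
E
```

```text
-> [0.5275, -0.0615, 0.0212] xyz cm [-0.02, -0.03, 0.82] dr [-0.0, 0.001, -0.0]
t 7.12 pos [ 0.5274 -0.0612  0.0294] F [ 0.  -0.2 -0.1] w 0.0144
```

View pics/ov.png

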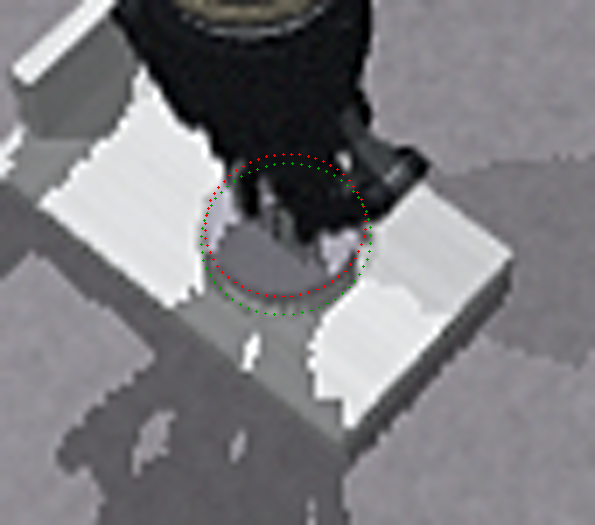

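The plate rim matches the predicted red circle to within about 1 px, and it sits inside the recess outline (green). Lowering.

send_rows(xyz=[[0, 0, 0.2], [0, 0, 0.4], [0, 0, 0.6], [0, 0, 0.75], [0, 0, 0.75]], dr=[[0, 0, 0], [0, 0, 0], [0, 0, 0], [0, 0, 0], [0, 0, 0]], grip=[255, 255, 255, 255, 255])

```text
time_s: 7.8
ee_pos: [0.527, -0.061, 0.0217]
orientation: [[-0.985, 0.174, -0.0], [0.174, 0.985, -0.0], [0.0, -0.0, -1.0]]
ft_force: [-0.2, 0.4, -0.1]
width: 0.0139
```

send_rows(xyz=[[0, 0, 0.06], [0, 0, 0.06], [0, 0, 0.06], [0, 0, 0.06], [0, 0, 0.06]], dr=[[0, 0, 0], [0, 0, 0], [0, 0, 0], [0, 0, 0], [0, 0, 0]], grip=[255, 255, 150, 120, 120])

```text
time_s: 8.43
ee_pos: [0.5272, -0.0611, 0.0214]
orientation: [[-0.985, 0.174, 0.0], [0.174, 0.985, -0.0], [-0.001, -0.0, -1.0]]
ft_force: [0.1, 0.1, -0.1]
width: 0.0451
```

send_rows(xyz=[[0, 0, -1.5], [0, 0, -4], [0, 0, -8], [0, -6, -8], [0, -12, -8]], dr=[[0, 0, 0], [0, 0, 0], [0, 0, 0], [0, 0, 0], [0, 0, 0]], grip=[120, 120, 120, 120, 120])

```text
time_s: 9.05
ee_pos: [0.5069, -0.1802, 0.1033]
orientation: [[-0.985, 0.171, 0.003], [0.171, 0.985, -0.002], [-0.004, -0.001, -1.0]]
ft_force: [0.6, -0.3, -0.3]
width: 0.0452
```

```bash
python3 - <<'E'
from h import *
import pickle
go([[.5092,-.1649,.075],[.5092,-.1649,.024]],80)
s=snapshot("scene"); t=snapshot("top"); pickle.dump((s,t),open("placed.pkl","wb"))
a=cv2.resize(s["pixels"][210:300,210:305],(400,380),interpolation=cv2.INTER_CUBIC)
b=cv2.resize(t["pixels"][130:210,240:340],(400,320),interpolation=cv2.INTER_CUBIC); b=cv2.copyMakeBorder(b,0,60,0,0,0)
cv2.imwrite("pics/placed.png",np.hstack([a,b])[:,:,::-1])
E
```

```text
-> [0.5092, -0.1649, 0.075] xyz cm [0.05, 1.55, 2.83] dr [-0.001, 0.004, 0.003]
-> [0.5092, -0.1649, 0.024] xyz cm [0.07, 1.56, 7.93] dr [-0.001, 0.004, 0.003]
t 9.05 pos [ 0.5069 -0.1802  0.1033] F [ 0.6 -0.3 -0.3] w 0.0452
```

View pics/placed.png

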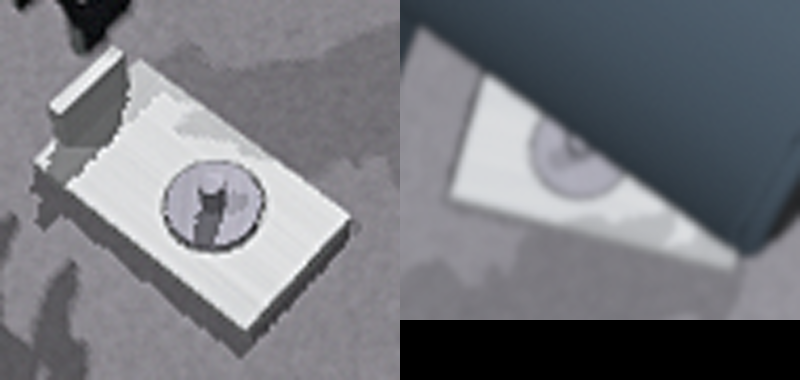

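The plate sits flat in the recess: crop left (213,205), with an even rim. Now the handle. The camera time may have let the arm settle, so I'll re-read on the way.

send_rows(xyz=[[0.05, 1.5, 0], [0.05, 1.5, 0], [0.05, 1.5, 1], [0.05, 1.5, 2], [0.05, 1.5, 2]], dr=[[0, 0, 0], [0, 0, 0], [0, 0, 0], [0, 0, 0], [0, 0, 0]], grip=[120, 120, 120, 120, 120])

```text
time_s: 9.78
ee_pos: [0.5076, -0.1635, 0.0799]
orientation: [[-0.985, 0.173, -0.002], [0.173, 0.985, 0.001], [0.003, 0.001, -1.0]]
ft_force: [-0.1, 0.9, -0.2]
width: 0.0452
```

```bash
python3 - <<'E'
from h import *
go([[.5092,-.1649,.022]],80)
E
```

```text
-> [0.5092, -0.1649, 0.022] xyz cm [-0.2, -0.11, 5.79] dr [0.001, -0.003, 0.0]
t 9.78 pos [ 0.5076 -0.1635  0.0799] F [-0.1  0.9 -0.2] w 0.0452
```

send_rows(xyz=[[-0.1, -0.1, 1.5], [-0.1, -0.1, 3], [-0.1, -0.1, 4.5], [-0.1, -0.1, 5.7], [-0.1, -0.1, 5.7]], dr=[[0, 0, 0], [0, 0, 0], [0, 0, 0], [0, 0, 0], [0, 0, 0]], grip=[120, 120, 120, 120, 120])

```text
time_s: 10.4
ee_pos: [0.5084, -0.1652, 0.023]
orientation: [[-0.985, 0.174, -0.002], [0.174, 0.985, 0.001], [0.002, 0.001, -1.0]]
ft_force: [-1.1, 0.5, -0.1]
width: 0.0455
```

send_rows(xyz=[[0, 0, 0], [0, 0, 0], [0, 0, 0], [0, 0, 0], [0, 0, 0]], dr=[[0, 0, 0], [0, 0, 0], [0, 0, 0], [0, 0, 0], [0, 0, 0]], grip=[140, 170, 200, 255, 255])

```text
time_s: 11.02
ee_pos: [0.5094, -0.1652, 0.0249]
orientation: [[-0.985, 0.174, 0.001], [0.174, 0.985, -0.0], [-0.001, 0.0, -1.0]]
ft_force: [0.7, 3.4, 5.0]
width: 0.011
```

```bash
python3 - <<'E'
from h import *
go([[.5195,.0073,.022],[.5195,.0273,.022]],86.93)
E
```

```text
-> [0.5195, 0.0073, 0.022] xyz cm [2.02, 17.16, 0.29] dr [0.0, 0.001, -0.122]
-> [0.5195, 0.0273, 0.022] xyz cm [2.36, 19.13, 0.29] dr [0.0, 0.001, -0.122]
t 11.03 pos [ 0.5094 -0.1652  0.0249] F [0.7 3.4 5. ] w 0.011
```

send_rows(xyz=[[0.2, 1.2, 0], [0.4, 3, 0], [0.7, 5, 0], [0.9, 7, 0], [1.1, 9, 0]], dr=[[0, 0, -0.02], [0, 0, -0.04], [0, 0, -0.06], [0, 0, -0.09], [0, 0, -0.122]], grip=[255, 255, 255, 255, 255])

```text
time_s: 11.65
ee_pos: [0.5157, -0.076, 0.0249]
orientation: [[-0.999, 0.051, 0.004], [0.051, 0.999, -0.003], [-0.004, -0.003, -1.0]]
ft_force: [1.1, -5.9, 4.4]
width: 0.0115
```

```bash
python3 - <<'E'
from h import *
go([[.5195,.0073,.0245],[.5195,.0273,.0245]],86.93)
E
```

```text
-> [0.5195, 0.0073, 0.0245] xyz cm [0.04, 8.34, 0.01] dr [-0.003, 0.004, 0.003]
-> [0.5195, 0.0273, 0.0245] xyz cm [0.14, 10.34, 0.01] dr [-0.003, 0.004, 0.003]
t 11.65 pos [ 0.5157 -0.076   0.0249] F [ 1.1 -5.9  4.4] w 0.0115
```

send_rows(xyz=[[0, 2, 0], [0, 4, 0], [0, 6, 0], [0, 7.5, 0], [0, 7.5, 0]], dr=[[0, 0, 0], [0, 0, 0], [0, 0, 0], [0, 0, 0], [0, 0, 0]], grip=[255, 255, 255, 255, 255])

```text
time_s: 12.28
ee_pos: [0.5188, 0.0011, 0.0249]
orientation: [[-0.999, 0.052, 0.003], [0.052, 0.999, 0.0], [-0.003, 0.0, -1.0]]
ft_force: [2.1, 5.4, 5.8]
width: 0.0111
```

```bash
python3 - <<'E'
from h import *
import pickle
go([[.5195,.0073,.0245],[.5195,.0273,.0245]],86.93)
s=snapshot("scene"); t=snapshot("top"); pickle.dump((s,t),open("mouth.pkl","wb"))
o=get_obs();print(o["moment"],o["orientation"].round(4).tolist())
a=s["pixels"][180:370,230:430]; b=t["pixels"][90:230,110:310]
cv2.imwrite("pics/mouth.png",np.hstack([cv2.resize(a,(400,380),interpolation=cv2.INTER_CUBIC),cv2.copyMakeBorder(cv2.resize(b,(400,280),interpolation=cv2.INTER_CUBIC),0,100,0,0,0)])[:,:,::-1])
E
```

```text
-> [0.5195, 0.0073, 0.0245] xyz cm [-0.03, 0.63, 0.04] dr [0.0, 0.003, 0.002]
-> [0.5195, 0.0273, 0.0245] xyz cm [0.07, 2.62, 0.04] dr [0.0, 0.003, 0.002]
t 12.28 pos [0.5188 0.0011 0.0249] F [2.1 5.4 5.8] w 0.0111
[ 0.79667989 -0.17109577 -0.02584387] [[-0.9986, 0.0525, 0.0025], [0.0525, 0.9986, 0.0006], [-0.0025, 0.0007, -1.0]]
```

View pics/mouth.png

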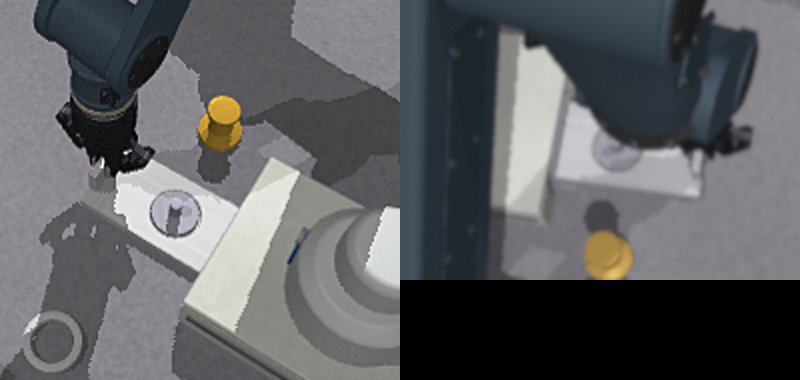

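The tray is straight at the mouth with the plate seated: crop left (175,212). I'll advance to just short of the noses.

send_rows(xyz=[[0, 0.6, 0], [0, 1.2, 0], [0, 1.9, 0], [0, 2.6, 0], [0, 2.6, 0]], dr=[[0, 0, 0], [0, 0, 0], [0, 0, 0], [0, 0, 0], [0, 0, 0]], grip=[255, 255, 255, 255, 255])

```text
time_s: 13.0
ee_pos: [0.5203, 0.0252, 0.0249]
orientation: [[-0.999, 0.052, 0.002], [0.052, 0.999, -0.001], [-0.003, -0.001, -1.0]]
ft_force: [0.5, -3.3, 6.7]
width: 0.0116
```

```bash
cat >> h.py <<'E'
M=np.array([.5274,.1741]); D=np.array([np.cos(np.radians(86.93)),np.sin(np.radians(86.93))]); N=np.array([-D[1],D[0]])
def st():
    o=get_obs(); h=o["ee_pos"][:2]-M; f=o["ft_force"][:2]; y=np.degrees(np.arctan2(o["orientation"][1,1],o["orientation"][0,1]))-86.93
    print("t %.2f lead in %.1f mm  lat %.1f mm  yaw %.2f z %.1f  F in/lat/z %.1f %.1f %.1f  M %s w %.4f"%(o["time_s"],(h@D)*1e3+175,(h@N)*1e3,y,o["ee_pos"][2]*1e3,f@D,f@N,o["ft_force"][2],np.round(o["moment"],2),o["width"]))
E
python3 -c "
from h import *
st()"
```

```text
t 13.00 lead in 26.0 mm  lat -0.8 mm  yaw 0.11 z 24.9  F in/lat/z -3.3 -0.7 6.7  M [-0.25  0.05 -0.05] w 0.0116
```

send_rows(xyz=[[0, 0.05, 0], [0, 0.1, 0], [0, 0.2, 0], [0, 0.3, 0], [0, 0.3, 0]], dr=[[0, 0, 0], [0, 0, 0], [0, 0, 0], [0, 0, 0], [0, 0, 0]], grip=[255, 255, 255, 255, 255])

```text
time_s: 13.62
ee_pos: [0.5204, 0.0273, 0.0249]
orientation: [[-0.999, 0.051, 0.002], [0.051, 0.999, -0.002], [-0.002, -0.002, -1.0]]
ft_force: [-0.4, -6.2, 6.5]
width: 0.0115
```

```bash
python3 -c "
from h import *
st()"
```

```text
t 13.62 lead in 28.1 mm  lat -0.8 mm  yaw 0.12 z 24.9  F in/lat/z -6.2 0.0 6.5  M [-0.81  0.16 -0.02] w 0.0115
```

send_rows(xyz=[[0, 0, -0.05], [0, 0.1, -0.05], [0, 0.2, -0.05], [0, 0.3, -0.05], [0, 0.3, -0.05]], dr=[[0, 0, 0], [0, 0, 0], [0, 0, 0], [0, 0, 0], [0, 0, 0]], grip=[255, 255, 255, 255, 255])

```text
time_s: 14.25
ee_pos: [0.52, 0.0312, 0.0249]
orientation: [[-0.999, 0.052, 0.001], [0.052, 0.999, -0.001], [-0.001, -0.001, -1.0]]
ft_force: [-0.1, -5.4, 3.4]
width: 0.011
```

```bash
python3 -c "
from h import *
st()"
```

```text
t 14.25 lead in 32.0 mm  lat -0.3 mm  yaw 0.09 z 24.9  F in/lat/z -5.4 -0.2 3.4  M [-0.57  0.05 -0.02] w 0.0110
```

send_rows(xyz=[[0, 0, -0.03], [0, 0.1, -0.03], [0, 0.2, -0.03], [0, 0.3, -0.03], [0, 0.3, -0.03]], dr=[[0, 0, 0], [0, 0, 0], [0, 0, 0], [0, 0, 0], [0, 0, 0]], grip=[255, 255, 255, 255, 255])

```text
time_s: 14.88
ee_pos: [0.5198, 0.0347, 0.0249]
orientation: [[-0.999, 0.052, 0.0], [0.052, 0.999, -0.001], [-0.0, -0.001, -1.0]]
ft_force: [0.5, -5.2, -0.6]
width: 0.0117
```

```bash
python3 -c "
from h import *
st()"
```

```text
t 14.88 lead in 35.4 mm  lat 0.1 mm  yaw 0.09 z 24.9  F in/lat/z -5.2 -0.8 -0.6  M [-0.69 -0.1   0.01] w 0.0117
```

send_rows(xyz=[[0, 0.1, 0], [0, 0.2, 0], [0, 0.2, 0], [0, 0.2, 0], [0, 0.2, 0]], dr=[[0, 0, 0], [0, 0, 0], [0, 0, 0], [0, 0, 0], [0, 0, 0]], grip=[255, 255, 255, 255, 255])

```text
time_s: 15.5
ee_pos: [0.5209, 0.0351, 0.0252]
orientation: [[-0.999, 0.05, 0.002], [0.05, 0.999, -0.003], [-0.002, -0.003, -1.0]]
ft_force: [0.9, -11.9, -0.1]
width: 0.0117
```

```bash
python3 -c "
from h import *
st()"
```

```text
t 15.50 lead in 35.8 mm  lat -1.0 mm  yaw 0.21 z 25.2  F in/lat/z -11.8 -1.5 -0.1  M [-1.65 -0.07  0.3 ] w 0.0117
```

Contact at a left-side (+N) nose: the yaw and moment are positive and the lateral force is towards -N. I'll slide towards -N (tool -x) with a light forward push until it drops in.

send_rows(xyz=[[-0.1, -0.05, 0], [-0.2, -0.05, 0], [-0.3, -0.05, 0], [-0.4, -0.05, 0], [-0.4, -0.05, 0]], dr=[[0, 0, 0], [0, 0, 0], [0, 0, 0], [0, 0, 0], [0, 0, 0]], grip=[255, 255, 255, 255, 255])

```text
time_s: 16.12
ee_pos: [0.5219, 0.0352, 0.0249]
orientation: [[-0.999, 0.049, -0.004], [0.049, 0.999, -0.002], [0.004, -0.002, -1.0]]
ft_force: [-3.8, -9.7, 1.9]
width: 0.0114
```

```bash
python3 -c "
from h import *
st()"
```

```text
t 16.12 lead in 36.0 mm  lat -1.9 mm  yaw 0.28 z 24.9  F in/lat/z -9.9 3.3 1.9  M [-1.25  0.2   0.56] w 0.0114
```

send_rows(xyz=[[-0.1, 0, 0], [-0.2, 0, 0], [-0.3, 0, 0], [-0.4, 0, 0], [-0.4, 0, 0]], dr=[[0, 0, 0], [0, 0, 0], [0, 0, 0], [0, 0, 0], [0, 0, 0]], grip=[255, 255, 255, 255, 255])

```text
time_s: 16.75
ee_pos: [0.5231, 0.0354, 0.0249]
orientation: [[-0.999, 0.048, -0.009], [0.048, 0.999, -0.001], [0.009, -0.002, -1.0]]
ft_force: [-7.5, -9.4, 6.8]
width: 0.0115
```

```bash
python3 -c "
from h import *
st()"
```

```text
t 16.75 lead in 36.3 mm  lat -3.2 mm  yaw 0.34 z 24.9  F in/lat/z -9.8 6.9 6.8  M [-1.16  0.72  0.68] w 0.0115
```

send_rows(xyz=[[0, -0.3, -0.08], [0, -0.5, -0.08], [0, -0.5, -0.08], [0, -0.5, -0.08], [0, -0.5, -0.08]], dr=[[0, 0, 0], [0, 0, 0], [0, 0, 0], [0, 0, 0], [0, 0, 0]], grip=[255, 255, 255, 255, 255])

```text
time_s: 17.38
ee_pos: [0.5276, 0.031, 0.0256]
orientation: [[-0.999, 0.053, -0.0], [0.053, 0.999, -0.0], [-0.0, -0.0, -1.0]]
ft_force: [-1.0, -0.2, -5.5]
width: 0.0115
```

```bash
python3 -c "
from h import *
st()"
```

```text
t 17.38 lead in 32.1 mm  lat -7.9 mm  yaw 0.04 z 25.6  F in/lat/z -0.2 1.0 -5.5  M [-0.35  0.13  0.07] w 0.0115
```

send_rows(xyz=[[0, 0.1, 0.06], [0, 0.2, 0.06], [0, 0.3, 0.06], [0, 0.4, 0.06], [0, 0.5, 0.06]], dr=[[0, 0, 0], [0, 0, 0], [0, 0, 0], [0, 0, 0], [0, 0, 0]], grip=[255, 255, 255, 255, 255])

```text
time_s: 18.0
ee_pos: [0.5289, 0.0348, 0.0256]
orientation: [[-0.999, 0.051, 0.002], [0.051, 0.999, -0.002], [-0.002, -0.002, -1.0]]
ft_force: [0.7, -8.8, -2.1]
width: 0.0113
```

```bash
python3 -c "
from h import *
st()"
```

```text
t 18.00 lead in 35.9 mm  lat -9.0 mm  yaw 0.15 z 25.6  F in/lat/z -8.7 -1.1 -2.1  M [-1.4   0.06  0.2 ] w 0.0113
```

send_rows(xyz=[[0, 0.1, 0], [0, 0.2, 0], [0, 0.2, 0], [0, 0.2, 0], [0, 0.2, 0]], dr=[[0, 0, 0], [0, 0, 0], [0, 0, 0], [0, 0, 0], [0, 0, 0]], grip=[255, 255, 255, 255, 255])

```text
time_s: 18.62
ee_pos: [0.53, 0.0351, 0.026]
orientation: [[-0.999, 0.049, 0.004], [0.049, 0.999, -0.004], [-0.004, -0.004, -1.0]]
ft_force: [-0.0, -11.5, -1.4]
width: 0.0117
```

```bash
python3 -c "
from h import *
st()"
```

```text
t 18.62 lead in 36.4 mm  lat -10.0 mm  yaw 0.25 z 26.0  F in/lat/z -11.5 -0.6 -1.4  M [-2.09  0.05  0.37] w 0.0117
```

send_rows(xyz=[[0, -0.3, 0], [0, -0.5, 0], [-0.2, -0.5, 0], [-0.45, -0.5, 0], [-0.45, -0.5, 0]], dr=[[0, 0, 0], [0, 0, 0], [0, 0, 0], [0, 0, 0], [0, 0, 0]], grip=[255, 255, 255, 255, 255])

```text
time_s: 19.25
ee_pos: [0.5324, 0.033, 0.0252]
orientation: [[-0.999, 0.052, 0.0], [0.052, 0.999, -0.0], [-0.0, -0.0, -1.0]]
ft_force: [-0.6, -1.3, -4.1]
width: 0.0112
```

```bash
python3 -c "
from h import *
st()"
```

```text
t 19.25 lead in 34.3 mm  lat -12.5 mm  yaw 0.06 z 25.2  F in/lat/z -1.4 0.6 -4.1  M [-0.14  0.11  0.13] w 0.0112
```

send_rows(xyz=[[0, 0.1, 0], [0, 0.2, 0], [0, 0.3, 0], [0, 0.4, 0], [0, 0.5, 0]], dr=[[0, 0, 0], [0, 0, 0], [0, 0, 0], [0, 0, 0], [0, 0, 0]], grip=[255, 255, 255, 255, 255])

```text
time_s: 19.88
ee_pos: [0.5341, 0.0356, 0.0258]
orientation: [[-0.999, 0.05, 0.004], [0.05, 0.999, -0.004], [-0.004, -0.003, -1.0]]
ft_force: [0.7, -11.0, -1.3]
width: 0.0116
```

```bash
python3 -c "
from h import *
st()"
```

```text
t 19.88 lead in 37.1 mm  lat -14.1 mm  yaw 0.22 z 25.8  F in/lat/z -10.9 -1.3 -1.3  M [-1.88  0.14  0.43] w 0.0116
```

send_rows(xyz=[[0, -0.3, 0], [0, -0.5, 0], [-0.2, -0.5, 0], [-0.4, -0.5, 0], [-0.4, -0.5, 0]], dr=[[0, 0, 0], [0, 0, 0], [0, 0, 0], [0, 0, 0], [0, 0, 0]], grip=[255, 255, 255, 255, 255])

```text
time_s: 20.5
ee_pos: [0.5362, 0.0327, 0.0252]
orientation: [[-0.999, 0.052, 0.0], [0.052, 0.999, -0.0], [-0.0, -0.0, -1.0]]
ft_force: [-0.6, 0.6, -4.1]
width: 0.0115
```

send_rows(xyz=[[0, 0.1, 0], [0, 0.2, 0], [0, 0.3, 0], [0, 0.4, 0], [0, 0.5, 0]], dr=[[0, 0, 0], [0, 0, 0], [0, 0, 0], [0, 0, 0], [0, 0, 0]], grip=[255, 255, 255, 255, 255])

```text
time_s: 21.12
ee_pos: [0.5367, 0.0375, 0.0253]
orientation: [[-0.999, 0.053, 0.001], [0.053, 0.999, -0.0], [-0.001, -0.0, -1.0]]
ft_force: [-1.3, -1.0, -3.6]
width: 0.0114
```

```bash
python3 -c "
from h import *
st()"
```

```text
t 21.12 lead in 39.1 mm  lat -16.6 mm  yaw 0.03 z 25.3  F in/lat/z -1.1 1.3 -3.6  M [-0.29  0.05  0.03] w 0.0114
```

It has entered: lead 39 mm with almost no force. Advancing gently.

send_rows(xyz=[[0, 0.15, 0], [0, 0.3, 0], [0, 0.45, 0], [0, 0.6, 0], [0, 0.75, 0]], dr=[[0, 0, 0], [0, 0, 0], [0, 0, 0], [0, 0, 0], [0, 0, 0]], grip=[255, 255, 255, 255, 255])

```text
time_s: 21.75
ee_pos: [0.5368, 0.045, 0.0252]
orientation: [[-0.999, 0.053, 0.0], [0.053, 0.999, -0.0], [-0.0, -0.0, -1.0]]
ft_force: [-0.5, -1.2, -3.2]
width: 0.0114
```

```bash
python3 -c "
from h import *
st()"
```

```text
t 21.75 lead in 46.6 mm  lat -16.3 mm  yaw 0.04 z 25.2  F in/lat/z -1.2 0.5 -3.2  M [-0.3   0.06 -0.03] w 0.0114
```

send_rows(xyz=[[0, 0.15, 0], [0, 0.3, 0], [0, 0.45, 0], [0, 0.6, 0], [0, 0.75, 0]], dr=[[0, 0, 0], [0, 0, 0], [0, 0, 0], [0, 0, 0], [0, 0, 0]], grip=[255, 255, 255, 255, 255])

```text
time_s: 22.38
ee_pos: [0.5372, 0.0525, 0.0252]
orientation: [[-0.999, 0.053, 0.0], [0.053, 0.999, -0.0], [-0.0, -0.0, -1.0]]
ft_force: [-0.6, -1.7, -4.0]
width: 0.0115
```

```bash
python3 -c "
from h import *
st()"
```

```text
t 22.38 lead in 54.1 mm  lat -16.3 mm  yaw 0.05 z 25.2  F in/lat/z -1.8 0.5 -4.0  M [-0.34  0.09 -0.02] w 0.0115
```

send_rows(xyz=[[0, 0.25, 0], [0, 0.5, 0], [0, 0.75, 0], [0, 1.0, 0], [0, 1.25, 0]], dr=[[0, 0, 0], [0, 0, 0], [0, 0, 0], [0, 0, 0], [0, 0, 0]], grip=[255, 255, 255, 255, 255])

```text
time_s: 23.0
ee_pos: [0.5379, 0.0651, 0.0252]
orientation: [[-0.999, 0.053, 0.0], [0.053, 0.999, -0.0], [-0.0, -0.0, -1.0]]
ft_force: [-0.8, -1.8, -4.3]
width: 0.0113
```

```bash
python3 -c "
from h import *
st()"
```

```text
t 23.00 lead in 66.7 mm  lat -16.3 mm  yaw 0.04 z 25.2  F in/lat/z -1.8 0.7 -4.3  M [-0.32  0.05  0.04] w 0.0113
```

send_rows(xyz=[[0, 0.25, 0], [0, 0.5, 0], [0, 0.75, 0], [0, 1.0, 0], [0, 1.25, 0]], dr=[[0, 0, 0], [0, 0, 0], [0, 0, 0], [0, 0, 0], [0, 0, 0]], grip=[255, 255, 255, 255, 255])

```text
time_s: 23.62
ee_pos: [0.5385, 0.0776, 0.0252]
orientation: [[-0.999, 0.053, 0.0], [0.053, 0.999, -0.0], [-0.0, -0.0, -1.0]]
ft_force: [-0.5, -0.9, -3.9]
width: 0.0114
```

```bash
python3 -c "
from h import *
st()"
```

```text
t 23.62 lead in 79.2 mm  lat -16.3 mm  yaw 0.04 z 25.2  F in/lat/z -1.0 0.5 -3.9  M [-0.34  0.07 -0.04] w 0.0114
```

send_rows(xyz=[[0, 0.25, 0], [0, 0.5, 0], [0, 0.75, 0], [0, 1.0, 0], [0, 1.25, 0]], dr=[[0, 0, 0], [0, 0, 0], [0, 0, 0], [0, 0, 0], [0, 0, 0]], grip=[255, 255, 255, 255, 255])

```text
time_s: 24.25
ee_pos: [0.5392, 0.09, 0.0252]
orientation: [[-0.999, 0.053, 0.0], [0.053, 0.999, -0.0], [-0.0, -0.0, -1.0]]
ft_force: [0.2, -1.8, -3.7]
width: 0.0114
```

```bash
python3 -c "
from h import *
st()"
```

```text
t 24.25 lead in 91.7 mm  lat -16.3 mm  yaw 0.04 z 25.2  F in/lat/z -1.7 -0.3 -3.7  M [-0.38  0.05  0.01] w 0.0114
```

send_rows(xyz=[[0, 0.25, 0], [0, 0.5, 0], [0, 0.75, 0], [0, 1.0, 0], [0, 1.25, 0]], dr=[[0, 0, 0], [0, 0, 0], [0, 0, 0], [0, 0, 0], [0, 0, 0]], grip=[255, 255, 255, 255, 255])

```text
time_s: 24.88
ee_pos: [0.5399, 0.1025, 0.0252]
orientation: [[-0.999, 0.053, 0.0], [0.053, 0.999, -0.0], [-0.0, -0.0, -1.0]]
ft_force: [0.5, -1.8, -3.7]
width: 0.0116
```

```bash
python3 -c "
from h import *
st()"
```

```text
t 24.88 lead in 104.2 mm  lat -16.3 mm  yaw 0.05 z 25.2  F in/lat/z -1.8 -0.6 -3.7  M [-0.34  0.05  0.03] w 0.0116
```

send_rows(xyz=[[0, 0.25, 0], [0, 0.5, 0], [0, 0.75, 0], [0, 1.0, 0], [0, 1.25, 0]], dr=[[0, 0, 0], [0, 0, 0], [0, 0, 0], [0, 0, 0], [0, 0, 0]], grip=[255, 255, 255, 255, 255])

```text
time_s: 25.5
ee_pos: [0.5406, 0.115, 0.0252]
orientation: [[-0.999, 0.053, 0.0], [0.053, 0.999, -0.0], [-0.0, -0.0, -1.0]]
ft_force: [-0.6, -2.1, -3.5]
width: 0.0116
```

```bash
python3 -c "
from h import *
st()"
```

```text
t 25.50 lead in 116.7 mm  lat -16.3 mm  yaw 0.05 z 25.2  F in/lat/z -2.1 0.5 -3.5  M [-0.25  0.1   0.04] w 0.0116
```

send_rows(xyz=[[0, 0.2, 0], [0, 0.4, 0], [0, 0.6, 0], [0, 0.8, 0], [0, 0.9, 0]], dr=[[0, 0, 0], [0, 0, 0], [0, 0, 0], [0, 0, 0], [0, 0, 0]], grip=[255, 255, 255, 255, 255])

```text
time_s: 26.12
ee_pos: [0.541, 0.124, 0.0252]
orientation: [[-0.999, 0.053, 0.0], [0.053, 0.999, -0.0], [-0.0, -0.0, -1.0]]
ft_force: [-0.4, -1.7, -3.9]
width: 0.0116
```

send_rows(xyz=[[0, 0.06, 0], [0, 0.12, 0], [0, 0.18, 0], [0, 0.24, 0], [0, 0.3, 0]], dr=[[0, 0, 0], [0, 0, 0], [0, 0, 0], [0, 0, 0], [0, 0, 0]], grip=[255, 255, 255, 255, 255])

```text
time_s: 26.75
ee_pos: [0.5411, 0.1269, 0.0252]
orientation: [[-0.999, 0.053, 0.0], [0.053, 0.999, -0.0], [-0.0, -0.0, -1.0]]
ft_force: [0.3, -1.4, -4.4]
width: 0.0115
```

```bash
python3 -c "
from h import *
st()"
```

```text
t 26.75 lead in 128.6 mm  lat -16.3 mm  yaw 0.05 z 25.2  F in/lat/z -1.4 -0.3 -4.4  M [-0.29  0.06  0.03] w 0.0115
```

send_rows(xyz=[[0, 0.06, 0], [0, 0.12, 0], [0, 0.18, 0], [0, 0.24, 0], [0, 0.3, 0]], dr=[[0, 0, 0], [0, 0, 0], [0, 0, 0], [0, 0, 0], [0, 0, 0]], grip=[255, 255, 255, 255, 255])

```text
time_s: 27.38
ee_pos: [0.5408, 0.1284, 0.0253]
orientation: [[-0.999, 0.052, -0.001], [0.052, 0.999, -0.002], [0.001, -0.002, -1.0]]
ft_force: [-1.1, -10.5, -2.4]
width: 0.0118
```

```bash
python3 -c "
from h import *
st()"
```

```text
t 27.38 lead in 130.1 mm  lat -15.9 mm  yaw 0.07 z 25.3  F in/lat/z -10.5 0.5 -2.4  M [-1.5   0.19 -0.16] w 0.0118
```

It reached the end stop at a lead of 130.1 mm with 10.5 N. I'll relax the push, rest the tray on the table and open slightly.

send_rows(xyz=[[0, 0, 0.03], [0, -0.06, 0.05], [0, -0.1, 0.05], [0, -0.1, 0.05], [0, -0.1, 0.05]], dr=[[0, 0, 0], [0, 0, 0], [0, 0, 0], [0, 0, 0], [0, 0, 0]], grip=[255, 255, 255, 255, 255])

```text
time_s: 28.0
ee_pos: [0.5408, 0.1283, 0.0249]
orientation: [[-0.999, 0.053, -0.001], [0.053, 0.999, -0.001], [0.001, -0.001, -1.0]]
ft_force: [-1.7, -5.4, -1.2]
width: 0.0112
```

```bash
python3 -c "
from h import *
st()"
```

```text
t 28.00 lead in 130.0 mm  lat -15.9 mm  yaw 0.04 z 24.9  F in/lat/z -5.4 1.4 -1.2  M [-0.83  0.27 -0.15] w 0.0112
```

send_rows(xyz=[[0, 0, 0], [0, 0, 0], [0, 0, 0], [0, 0, 0], [0, 0, 0]], dr=[[0, 0, 0], [0, 0, 0], [0, 0, 0], [0, 0, 0], [0, 0, 0]], grip=[200, 180, 160, 150, 150])

```text
time_s: 28.62
ee_pos: [0.5414, 0.1289, 0.0248]
orientation: [[-0.999, 0.053, 0.0], [0.053, 0.999, -0.0], [-0.0, -0.0, -1.0]]
ft_force: [0.2, -0.8, 0.2]
width: 0.0356
```

```bash
python3 -c "
from h import *
st()"
```

```text
t 28.62 lead in 130.6 mm  lat -16.4 mm  yaw 0.05 z 24.8  F in/lat/z -0.8 -0.2 0.2  M [-0.04  0.02 -0.02] w 0.0356
```

send_rows(xyz=[[0, 0, -1], [0, 0, -3], [0, 0, -6], [0, 0, -10], [0, 0, -14]], dr=[[0, 0, 0], [0, 0, 0], [0, 0, 0], [0, 0, 0], [0, 0, 0]], grip=[150, 150, 150, 150, 150])

```text
time_s: 29.25
ee_pos: [0.541, 0.1288, 0.1664]
orientation: [[-0.999, 0.053, 0.0], [0.053, 0.999, -0.0], [-0.0, -0.0, -1.0]]
ft_force: [0.7, -0.2, 0.6]
width: 0.0352
```

send_rows(xyz=[[1, -6, -2], [2, -12, -3], [4, -18, -3], [6, -24, -3], [6, -24, -3]], dr=[[0, 0, 0], [0, 0, 0], [0, 0, 0], [0, 0, 0], [0, 0, 0]], grip=[150, 150, 150, 150, 150])

```text
time_s: 29.88
ee_pos: [0.4676, -0.1114, 0.1955]
orientation: [[-0.998, 0.06, 0.001], [0.06, 0.998, -0.001], [-0.001, -0.001, -1.0]]
ft_force: [-0.2, -0.2, 0.2]
width: 0.0353
```

```bash
python3 - <<'E'
from h import *
st()
s=snapshot("scene"); t=snapshot("top")
# expected handle top edge & tray corners drawn
def dots(im,s,x0,y0,k):
    O=M+D*.055+N*-.0163
    for x,y,z in ((-.106,.05,.014),(-.106,-.05,.014),(-.106,.03,.056),(-.106,-.03,.056)):
        u,v=proj(s,[*(O+x*D+y*N),z]); cv2.circle(im,(int((u-x0+.5)*k),int((v-y0+.5)*k)),2,(255,0,0),-1)
    return im
a=dots(cv2.resize(s["pixels"][220:340,260:385],None,fx=3.2,fy=3.2,interpolation=cv2.INTER_CUBIC),s,260,220,3.2)
b=dots(cv2.resize(t["pixels"][100:220,150:270],None,fx=3.2,fy=3.2,interpolation=cv2.INTER_CUBIC),t,150,100,3.2)
cv2.imwrite("pics/end.png",np.hstack([a,b])[:,:,::-1])
E
```

```text
t 29.88 lead in -113.2 mm  lat 44.4 mm  yaw -0.35 z 195.5  F in/lat/z -0.2 0.2 0.2  M [-0.02  0.01  0.  ] w 0.0353
```

View pics/end.png

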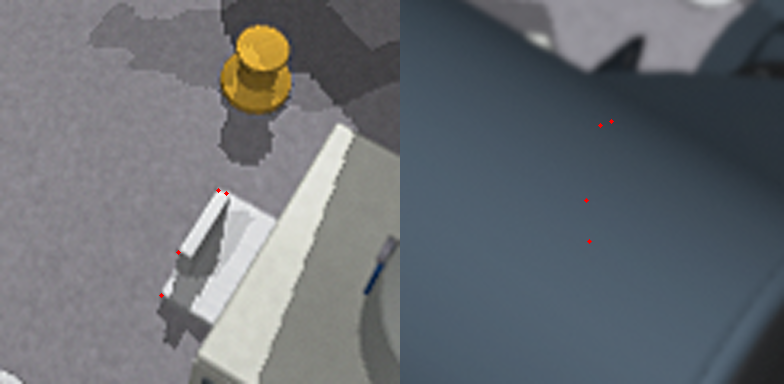

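The tray's rear end and handle coincide with the predicted home pose (red dots at crop left (162,295), (180,252) and (222,191)), and the gripper is clear. Handing in.

```bash
python3 -c "
from station import *
print(job_done())"
```

```text
the job is handed in; nothing more can be done
None
```

The plate is in the tray's recess and the tray is fully home in the bay and released. I handed the job in at about 30 s of the 72 s; it returned no verdict.

- **Plate:** I gripped the small grey round plate by its stud and set it in the recess of the smaller (181 x 100 mm) tray. Pictures after placing and again at the mouth of the bay showed it seated and level.
- **Guides:** I found them by touch. The tray met the left nose three times, at 10 to 12 N each. It passed freely about 16 mm off the mouth's middle line, towards world +x.
- **Home:** The tray went in with under 3 N of resistance and met the end stop at a lead of 130.1 mm with 10.5 N. I relaxed the push, opened the gripper and retreated.

**Last checks:**
- In the scene picture, the tray's rear end and handle match the computed home pose to about a pixel. Yaw error was about 0.05°, lateral offset about -16 mm (limit 25), and tool force is near zero.
- The plate is hidden inside the instrument, so I could not see it at the end. The only evidence it stayed put is that nothing jolted the tray.
- The top view was blocked by the arm at the end.
- I did not measure the other two plates again; the arm showed no contact with them.

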